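# Index the rotary work table by one station and lock it again

### The arm

A 6-joint arm with a two-finger parallel gripper is mounted at the origin on a cart in front of the work surface, level with it; the furniture and walls round the work are solid. World frame = base frame: x ahead of the robot, y to its left, z up, the work surface at z = 0. Lengths are in m, angles in rad, forces in N, time in s.
With the tool pointing down it reaches from about 0.35 to 0.975 m from the base axis. Payload 7.1 kg.
Tool frame: the origin (TCP) lies midway between the tips of the shut fingers; the grasp point (between the pads) lies 19 mm behind it; z points along the fingers, x is the direction in which the jaws open and shut, and the axes are right-handed (so a half turn about z gives the same grasp; the last joint's range is limited). The gripper opens to 88 mm and grips with 3 to 60 N. Pads are 20 mm wide; open, the fingers measure 115 mm over their backs; the gripper's body (75 mm by 178 mm) begins 61 mm behind the grasp point.
Start: joints at [-1.301, 0.423, 1.63, -0, 1.089, -0.019], TCP at [0.178, -0.599, 0.223] pointing down, gripper open.
Joint ranges: [-3, 3], [-0.9, 2.11], [0.09, 2.58], [-1.31, 4.45], [0.11, 2.69], [-2.54, 2.54]. Speed limits (rad/s): [2.39, 2.39, 3.01, 3.14, 3.14, 3.14].

### API

Orientations are given as a unit quaternion [w, x, y, z].
In Python, from station import move_pose, movel, movej, command_gripper, wait, inverse_kinematics, read_camera, camera_info, MotionError, job_done, get_time, get_joint_pos, get_qvel, get_effort, get_tcp_pos, get_ee_rot, get_ft_force, get_ft_torque, get_grip_width gives the robot as it stands. Calls block until the motion is done:
- move_pose(position, orientation): joint-space move of the TCP to a pose.
- movel(position, frame=None, v=0.15, until_force=None): straight line of the TCP; frame=None keeps the orientation; v is the mean speed in m/s. With until_force (N) it stops when the force on the tool has changed by that much, and returns True; else False.
- movej(angles): joint-space move.
- command_gripper(opening): opening from 0.0 (shut) to 1.0 (fully open); the grip force is fixed at half the most; returns when the fingers have stopped.
- wait(seconds).
- inverse_kinematics(position, orientation): joint angles nearest the present ones, or None.
- read_camera(name): name is "scene" or "top" or "wrist"; returns the picture (384x512x3 uint8, red, green, blue); there is no depth.
- camera_info(name): a dict with "intrinsics" (3x3 intrinsics, pixels), "dist" ([k1, k2, p1, p2, k3] as OpenCV has them; the pictures are not rectified), "T" (4x4, takes a point from camera to world coordinates); the wrist camera has in their place "tool_from_camera" (4x4, takes a point from camera to tool coordinates, whose origin is the TCP and whose axes are the tool frame's). Camera axes: x right, y up, looking along -z (the intrinsics and any distortion apply to the point x, -y, -z); pixel columns grow to the right and rows downward; lengths in m; the calibration is good to about 2 mm. A picture is of the moment at which its call begins: read the wrist's pose just before it. camera_info takes no time and is no camera call.
A pose or a line that the arm cannot do raises MotionError and nothing moves.
- job_done(): hands the job in, once; it reports no verdict.
Readings, each from a call of its own:
- get_time(): time.
- get_joint_pos(): joint angles.
- get_qvel(): joint speeds.
- get_effort(): joint torques, N m.
- get_tcp_pos(): TCP position.
- get_ee_rot(): TCP orientation.
- get_ft_force(): force on the tool from outside, world axes, zero at the start.
- get_ft_torque(): the same for the moment, N m.
- get_grip_width(): opening from 0.0 (shut) to 1.0 (fully open).
Only numpy, scipy, OpenCV 4.12 (cv2) and the standard library are available. Lean on these libraries where they do the work, as an engineer would, in place of code of your own. Each camera call takes 0.05 s, during which the arm holds its last target.

### The job

The brass fitting clamped on the rotary index table is ready for its next mark: swing the red C-hook out of the steel eye that it locks, push the table round by exactly one station (one sixth of a turn, counterclockwise seen from above, the way the yellow arrow points, never backwards and never past that station) so that it clicks into the next detent, then swing the hook fully home through the eye that has arrived there. Do not disturb the wooden packing block and the red magnet beside it.

Things in the scene. Friction and masses are not known exactly. Their poses are not given: they have to be found in the camera images.
- index_base: round grey base plate of the index table, fixed to the bench (does not move during the work), 300 mm across and 12 mm thick, with a small lug under the hook's pivot. The origin lies under the table's axis, at bench height; z is up, x points from the axis to the locked eye (the locking place), y a quarter turn counterclockwise from x
- index_table (a joint): angle of the round table, rad: 0 at the start, growing counterclockwise seen from above. A spring-loaded ball gives detents every 1.047 rad (60 deg): short of half-way (0.52) the table springs back, beyond half-way it runs on by itself into the next detent. Takes about 5 N at a drive post, is damped, does not coast. It must not be turned while the hook is through an eye (less than 0.6 out)
- table_centre (a point): point on the table's axis at its upper face, 44 mm above the bench. The aluminium plate is 242 mm across. In the middle a brass fitting (42 mm across, top 106 mm above the bench) is clamped by three jaws that stay within 41 mm of the axis
- eye_0 (a point): centre of the hole of the steel eye that is locked at the start, 66 mm above the bench, 115 mm from the axis. Six such upright rings stand on the rim, 60 deg apart: 8 mm bar, 28 mm clear hole, hole axis radial, top 88 mm above the bench
- eye_5 (a point): the same, the eye that must arrive at the hook (60 deg clockwise of eye_0)
- post_0 (a point): middle of a drive post, 66.5 mm above the bench. Six upright steel posts for pushing the table round stand 65 mm from its axis, between the eyes: 12 mm in diameter (16 mm at the head, 20 mm at the foot), from 44 to 89 mm above the bench. post_0 stands at 30 deg counterclockwise from the base's x at table joint 0
- post_1 (a point): the same, the post at 90 degrees
- post_2 (a point): the same, the post at 150 degrees
- post_3 (a point): the same, the post at 210 degrees
- post_4 (a point): the same, the post at 270 degrees
- post_5 (a point): the same, the post at 330 degrees
- lock_hook (a joint): angle of the red C-hook about its vertical pivot, rad: 0 = fully home (against its stop, tip 30 mm through the eye), grows counterclockwise seen from above as the hook swings out of the eye, stop at 1.15 = fully out. Beyond 0.7 the hook is well clear of the eyes. It stays where it is left (about 0.7 N at the knob moves it)
- hook_pivot (a point): the hook's pivot axis, 115 mm along x and 70 mm along y of the base, 66 mm above the bench (height of the hook's bar). The hook is an arc of 8 mm bar, 70 mm in radius about this axis, in a level plane
- hook_knob (a point): middle of the upright black knob at the outer end of the hook's arc, 70 mm from the pivot axis; 14 mm in diameter, from 75 to 115 mm above the bench, this point 94 mm above it. It can be pinched from above or pushed from the side, and moves on a circle of 70 mm radius about the pivot
- packing_block: bystander: brown hardwood block 45 x 55 x 40 mm, origin at the centre of its underside
- weld_magnet: bystander: flat red three-cornered magnetic holder 75 x 85 x 15 mm, origin at the centre of its underside

How it is judged:
On the way, in this order (a step that is already met when the one before it is completed fails the run):
1. the hook is swung out of the eye, the table still in its first station (value of joint lock_hook above 0.7 rad and value of joint index_table below 0.2 rad), for 0.1 s.
2. the table rests in the next detent, the hook still out (value of joint index_table between 0.967 and 1.127 rad and velocity of joint index_table between -0.1 and 0.1 rad/s and value of joint lock_hook above 0.5 rad), for 0.2 s.
At the end, for the whole second after the job is handed in: the table rests in the detent one station (1.047 rad) counterclockwise of the start, within 0.08 rad, and the hook is home through the eye there (within 0.12 rad of its stop), both at rest (value of joint index_table between 0.967 and 1.127 rad and value of joint lock_hook below 0.12 rad and velocity of joint index_table between -0.1 and 0.1 rad/s and velocity of joint lock_hook between -0.1 and 0.1 rad/s); the robot touches nothing.
It fails at once if the table is pushed backwards or more than half-way past the next station (value of joint index_table below -0.4 rad or value of joint index_table above 1.5 rad).
It fails at once if a bystander is moved by more than 30 mm (distance of any of packing_block, weld_magnet from where it was at the start of the episode above 0.03 m).
It fails at once if the table stands more than 0.2 rad out of both detents while the hook is in the way of the eyes (value of joint lock_hook below 0.5 rad and value of joint index_table above 0.2 rad and (value of joint index_table below 0.847 rad or value of joint index_table above 1.247 rad)).
It also fails if it takes over 61 s, if anything falls off the work surface, if the arm or the gripper's body presses on something with over 40 N, if the wrist force passes 120 N, or if a joint passes its speed limit or range.

## Working session

There is one attempt and no reset: what is moved stays moved. The work goes in short steps, each a Python script; the robot and the scene stay as the last script left them, time stands still between calls to the robot, and variables do not carry over. Pictures are saved under pics/ and viewed, and the job is handed in when it is done.

```bash
mkdir -p pics; ls; python3 - <<'E'
from station import *
import cv2,numpy as np
np.set_printoptions(precision=4,suppress=True)
for n in ["scene","top"]:
    im=read_camera(n); cv2.imwrite(f"pics/{n}0.png",cv2.cvtColor(im,cv2.COLOR_RGB2BGR))
    i=camera_info(n); print(n,i)
print(camera_info("wrist"),get_tcp_pos(),get_ee_rot(),get_time())
im=read_camera("wrist"); cv2.imwrite(f"pics/wrist0.png",cv2.cvtColor(im,cv2.COLOR_RGB2BGR))
E
```

```text
pics
scene {'intrinsics': array([[437.5201,   0.    , 259.748 ],
       [  0.    , 437.5201, 197.694 ],
       [  0.    ,   0.    ,   1.    ]]), 'dist': array([-0.1427,  0.    ,  0.    ,  0.    ,  0.    ]), 'T': array([[-0.622 ,  0.4948, -0.6069,  0.0013],
       [-0.783 , -0.3981,  0.4779,  0.6662],
       [-0.0052,  0.7724,  0.6351,  0.6226],
       [ 0.    ,  0.    ,  0.    ,  1.    ]])}
top {'intrinsics': array([[457.9635,   0.    , 263.7768],
       [  0.    , 457.9635, 190.7959],
       [  0.    ,   0.    ,   1.    ]]), 'dist': array([-0.0491,  0.    ,  0.    ,  0.    ,  0.    ]), 'T': array([[-0.0018,  0.9969, -0.0787,  0.4414],
       [-0.9996, -0.004 , -0.0272,  0.2507],
       [-0.0275,  0.0786,  0.9965,  0.9585],
       [ 0.    ,  0.    ,  0.    ,  1.    ]])}
{'intrinsics': array([[334.3907,   0.    , 253.9773],
       [  0.    , 334.3907, 188.128 ],
       [  0.    ,   0.    ,   1.    ]]), 'dist': array([0.0262, 0.    , 0.    , 0.    , 0.    ]), 'tool_from_camera': array([[ 1.    ,  0.0001, -0.0006,  0.0005],
       [-0.0001, -0.9583, -0.2858, -0.0771],
       [-0.0006,  0.2858, -0.9583, -0.1617],
       [ 0.    ,  0.    ,  0.    ,  1.    ]])} [ 0.1779 -0.5986  0.222 ] [-0.0004  0.8015 -0.598  -0.0005] 0.1
```

View pics/top0.png

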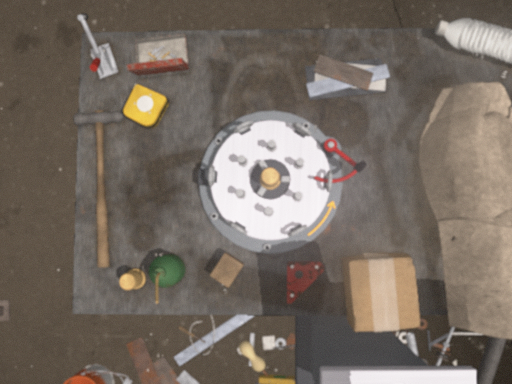

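View pics/scene0.png

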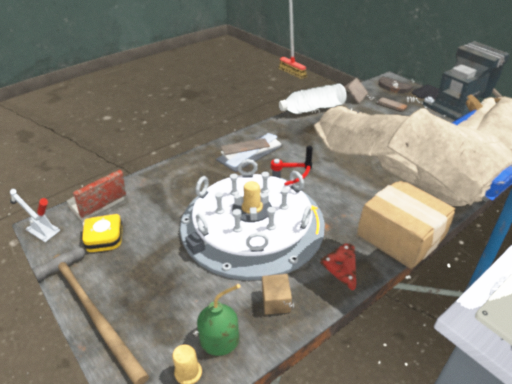

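The top view shows the table centred near (270,178). The red hook pivot is at about (331,146), the knob at (360,167) and the locked eye at (322,182). The magnet is at (303,282) and the block at (224,268). I'll enlarge the table area to measure it.

```bash
python3 - <<'E'
import cv2
im=cv2.imread("pics/top0.png")[100:260,190:380]
cv2.imwrite("pics/top0c.png",cv2.resize(im,None,fx=3.7,fy=3.7,interpolation=cv2.INTER_CUBIC))
im=cv2.imread("pics/scene0.png")[135:295,170:360]
cv2.imwrite("pics/scene0c.png",cv2.resize(im,None,fx=3.7,fy=3.7,interpolation=cv2.INTER_CUBIC))
E
```

```text
(no output)
```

View pics/top0c.png

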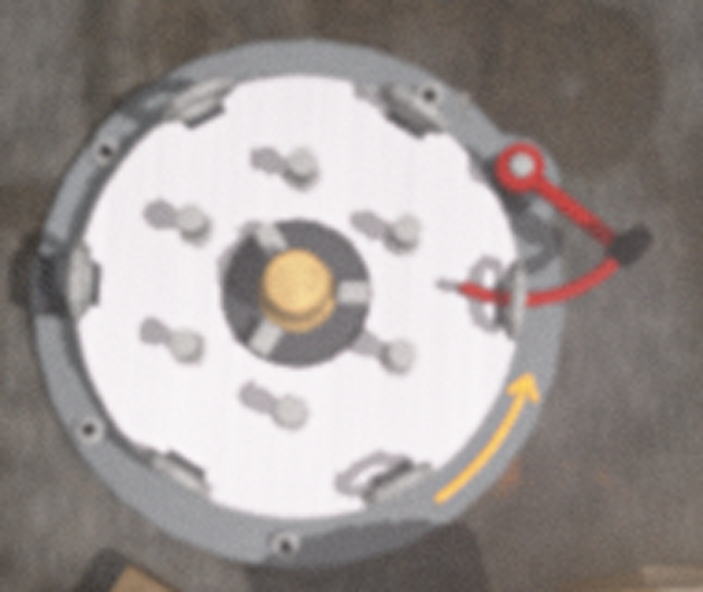

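View pics/scene0c.png

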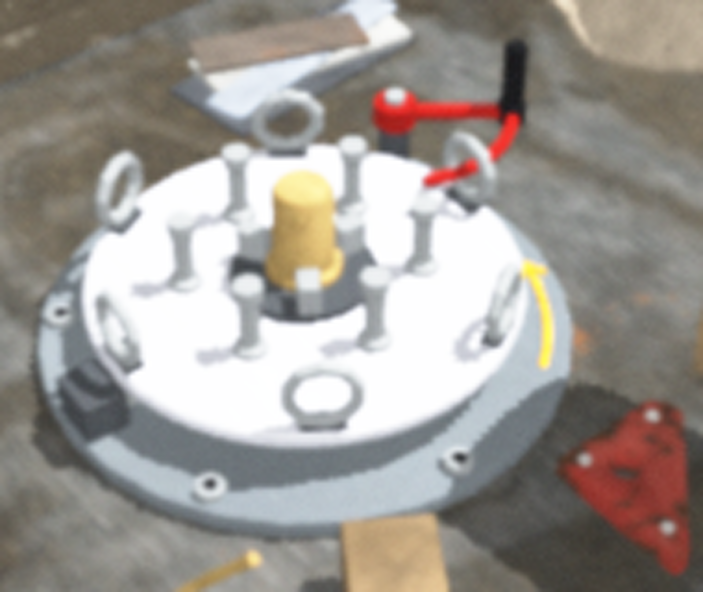

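```bash
cat > h.py <<'E'
from station import *
import cv2,numpy as np
np.set_printoptions(precision=4,suppress=True)
def ray(ci,uv,T=None):
    T=ci["T"] if T is None else T
    p=cv2.undistortPoints(np.array(uv,float).reshape(-1,1,2),ci["intrinsics"],ci["dist"]).reshape(-1,2)
    d=np.c_[p[:,0],-p[:,1],-np.ones(len(p))]@T[:3,:3].T
    return T[:3,3],d
def onplane(ci,uv,z,T=None):
    o,d=ray(ci,uv,T); return o+d*((z-o[2])/d[:,2])[:,None]
def save(n,fn):
    im=cv2.cvtColor(read_camera(n),cv2.COLOR_RGB2BGR); cv2.imwrite(fn,im); return im
E
python3 - <<'E'
from h import *
ci=camera_info("top"); im=cv2.imread("pics/top0.png")
w=((im.min(2)>185)).astype(np.uint8); w[:, :190]=0;w[:,350:]=0;w[:105]=0;w[255:]=0
w=cv2.morphologyEx(w,cv2.MORPH_OPEN,np.ones((3,3)))
c=max(cv2.findContours(w,cv2.RETR_EXTERNAL,cv2.CHAIN_APPROX_NONE)[0],key=cv2.contourArea)
P=onplane(ci,cv2.convexHull(c).reshape(-1,2),.044)[:,:2]
(cx,cy),r=cv2.minEnclosingCircle(P.astype(np.float32)); print("enc",cx,cy,r)
A=np.c_[2*P,np.ones(len(P))];s=np.linalg.lstsq(A,(P**2).sum(1),rcond=None)[0];print("fit",s[:2],np.sqrt(s[2]+s[:2]@s[:2]))
f=lambda q:(np.array(q)+.5)/3.7-.5+[190,100]
posts=f([(399,354),(404,229),(302,167),(194,222),(187,345),(290,410)])
Q=onplane(ci,posts,.089)[:,:2]; c0=Q.mean(0); print("posts c",c0)
d=Q-c0; print(np.hypot(*d.T)); a=np.degrees(np.arctan2(d[:,1],d[:,0]));print(a)
print("base x ang?",[(x-(-30+60*i))%360 for i,x in enumerate(a)])
print("pivot",onplane(ci,f([(521,165)]),.08),"knob top",onplane(ci,f([(638,240)]),.115))
print("eye",onplane(ci,f([(517,298)]),.088))
print("brass",onplane(ci,f([(298,282)]),.106))
# 2nd view knob
cs=camera_info("scene");print("scene knob top",onplane(cs,f([(515,45)])-[20,-35],.115))
E
```

```text
enc 0.5367236733436584 0.2629966139793396 0.12145456671714783
fit [0.5366 0.2627] 0.12062883693040305
posts c [0.5358 0.2633]
[0.0632 0.0635 0.063  0.063  0.0635 0.0633]
[-123.2148  -61.7114   -3.0537   56.8911  117.7272  177.0981]
base x ang? [np.float64(266.7851790250696), np.float64(268.28857765169687), np.float64(266.94627638706686), np.float64(266.8910848975513), np.float64(267.72721871415933), np.float64(267.0980542657138)]
pivot [[0.6006 0.1454 0.08  ]] knob top [[0.5561 0.0917 0.115 ]]
eye [[0.5299 0.1494 0.088 ]]
brass [[0.5367 0.262  0.106 ]]
scene knob top [[0.5547 0.0962 0.115 ]]
```

Three checks agree on the geometry: the disc fit, the post heads and the pivot. Base is at about (0.536, 0.263) with yaw about -92.7°, and the knob bears about -131° from the pivot at (0.601, 0.145). I'll push with shut fingers, starting with the hook.

```bash
cat >> h.py <<'E'
C=np.array([.5363,.263]); YAW=-92.7; PIV=np.array([.6007,.145])
def q(tdeg):
    t=np.radians(tdeg)/2; return [0.,float(np.cos(t)),float(np.sin(t)),0.]
def pol(c,r,a,z): a=np.radians(a); return [float(c[0]+r*np.cos(a)),float(c[1]+r*np.sin(a)),z]
E
python3 - <<'E'
from h import *
print(get_time())
command_gripper(0.0)
a=-157
move_pose(pol(PIV,.07,a,.25),q(a+180)); print(get_time(),get_joint_pos(),get_tcp_pos())
print(movel(pol(PIV,.07,a,.13),v=.15,until_force=8))
save("wrist","pics/w1.png");save("scene","pics/s1.png");save("top","pics/t1.png")
print(get_time(),get_tcp_pos(),get_ft_force())
E
```

```text
0.15
4.3167 [ 0.1931  0.2799  1.7741 -0.0001  1.0875 -0.2071] [0.5364 0.117  0.25  ]
False
5.4167 [0.537  0.1178 0.131 ] [-0.604  -1.3875  0.1206]
```

```bash
python3 - <<'E'
import cv2,numpy as np
a=cv2.imread("pics/s1.png")[120:280,190:360];b=cv2.imread("pics/w1.png")
cv2.imwrite("pics/c1.png",np.hstack([cv2.resize(a,(408,384)),cv2.resize(b,(390,384))]))
E
```

```text
(no output)
```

View pics/c1.png

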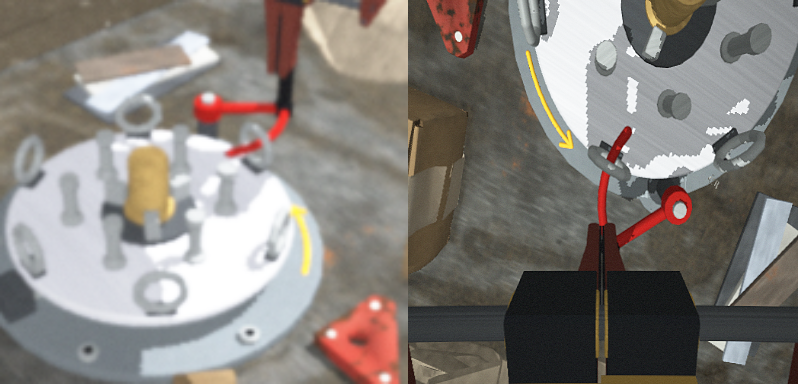

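The wrist view shows the finger tips over the hook arc, outboard of the eye, with the knob hidden just beyond them. That matches the plan, so I'll descend and push.

```bash
python3 - <<'E'
from h import *
a=-157
print(movel(pol(PIV,.07,a,.083),v=.06,until_force=6),get_tcp_pos())
f0=np.array(get_ft_force())
for a in (-145,-133,-121,-109,-98,-88):
    r=movel(pol(PIV,.07,a,.083),frame=q(a+180),v=.06,until_force=12)
    print(a,r,get_time(),get_tcp_pos(),np.array(get_ft_force())-f0)
    if r: break
save("scene","pics/s2.png");save("top","pics/t2.png")
E
python3 - <<'E'
import cv2,numpy as np
a=cv2.imread("pics/s2.png")[120:280,190:360];b=cv2.imread("pics/t2.png")[100:260,200:370]
cv2.imwrite("pics/c2.png",np.hstack([cv2.resize(a,(400,376)),cv2.resize(b,(400,376))]))
E
```

```text
False [0.5365 0.1177 0.0832]
-145 False 6.7417 [0.5436 0.1048 0.0834] [ 0.3126  0.158  -1.1642]
-133 False 7.1333 [0.5528 0.094  0.0831] [0.2018 0.1728 0.0452]
-121 False 7.525 [0.5644 0.0853 0.083 ] [ 0.1406  0.3713 -2.4324]
-109 False 7.9167 [0.5775 0.0791 0.0829] [-0.5641  0.1782 -0.8264]
-98 False 8.2917 [0.5906 0.0759 0.0829] [ 0.2132 -0.1722 -0.0524]
-88 False 8.6417 [0.6027 0.0752 0.0829] [0.1988 0.1275 0.0937]
```

View pics/c2.png

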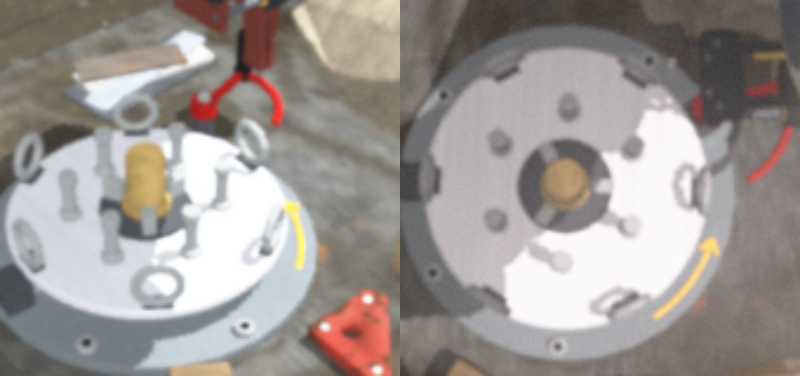

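Both views show the hook out of the eye, with its tip clear of the rim. I'll back off, rise and check the hook angle, then move over between post_0 and post_1.

```bash
python3 - <<'E'
from h import *
movel(pol(PIV,.07,-93,.083),v=.1); movel(pol(PIV,.07,-93,.16),v=.15)
a=YAW+60
move_pose(pol(C,.065,a,.16),q(a+0)); print(get_time(),get_joint_pos(),get_tcp_pos())
im=save("top","pics/t3.png");save("scene","pics/s3.png");save("wrist","pics/w3.png")
E
python3 - <<'E'
import cv2,numpy as np
a=cv2.imread("pics/s3.png")[110:280,190:360];b=cv2.imread("pics/t3.png")[90:260,200:370]
cv2.imwrite("pics/c3.png",np.hstack([cv2.resize(a,(400,400)),cv2.resize(b,(400,400))]))
E
```

```text
11.7333 [ 0.349   0.5085  1.6543 -0.0001  0.9793  0.9194] [0.5909 0.2277 0.1597]
```

View pics/c3.png

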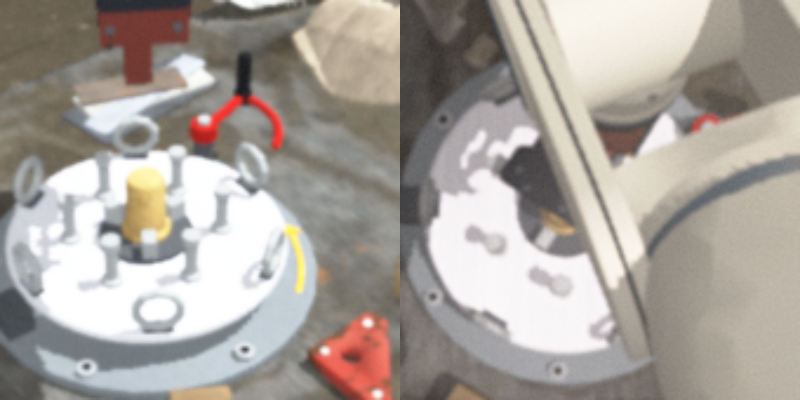

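View pics/w3.png

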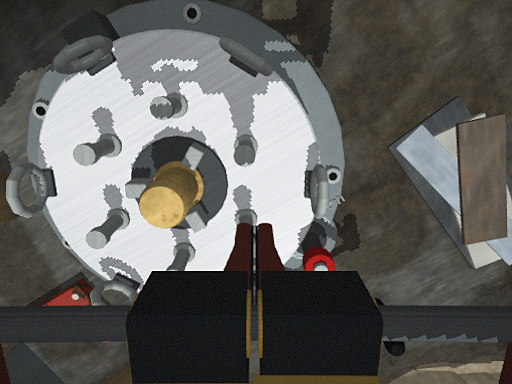

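```bash
python3 - <<'E'
from h import *
p=onplane(camera_info("scene"),[(293.7,132.5)],.115)[0][:2]; d=p-PIV; print("knob",p,np.hypot(*d),np.degrees(np.arctan2(d[1],d[0])), get_grip_width())
ci=camera_info("wrist")
R=np.eye(4); from scipy.spatial.transform import Rotation as Ro
w,x,y,z=get_ee_rot(); R[:3,:3]=Ro.from_quat([x,y,z,w]).as_matrix(); R[:3,3]=get_tcp_pos()
T=R@ci["tool_from_camera"]
P=onplane(ci,[(243,150),(245,215),(90,153),(162,103),(98,240)],.089,T)[:,:2]-C
print(np.hypot(*P.T),np.degrees(np.arctan2(P[:,1],P[:,0])))
E
```

```text
knob [0.6188 0.0819] 0.06564955452340493 -73.99201512966562 0.005405917977362804
[0.0671 0.0596 0.06   0.0673 0.063 ] [ -0.8603 -45.6951 113.8345  54.888  179.4739]
```

The hook is about 1.0 rad out (knob bearing -74°), and the wrist view confirms the post angles. Next I'll descend between post_0 and post_1 and push post_1 counterclockwise.

```bash
python3 - <<'E'
from h import *
b=YAW+60; z=.060
r=movel(pol(C,.065,b,z),v=.08,until_force=6); print(r,get_tcp_pos())
if not r:
  f0=np.array(get_ft_force())
  # finger angle that leaves table at phi: post1(-2.7)+phi-16
  for phi in (-4,10,22,33,54):
    a=YAW+90+phi-16
    r=movel(pol(C,.065,a,z),frame=q(a),v=.06,until_force=25)
    print(phi,r,get_time(),get_tcp_pos(),np.array(get_ft_force())-f0)
    if r: break
  wait(.5); save("scene","pics/s4.png"); save("wrist","pics/w4.png")
E
```

```text
False [0.5914 0.228  0.0606]
-4 False 13.625 [0.5964 0.238  0.0604] [ 0.8587  1.7439 -0.7262]
10 False 14.0417 [0.5999 0.2526 0.0599] [-2.3522 -1.0254  2.3066]
22 False 14.4167 [0.6015 0.2668 0.0601] [ 0.3408  0.8118 -0.1535]
33 False 14.775 [0.5994 0.279  0.06  ] [ 0.113   0.9931 -0.3736]
54 False 15.3167 [0.5894 0.3003 0.06  ] [0.4422 1.3142 0.3514]
```

View pics/s4.png

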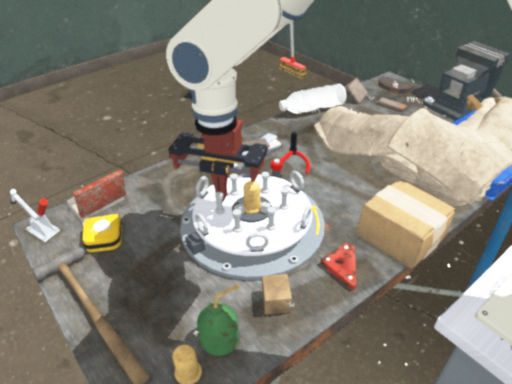

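View pics/w4.png

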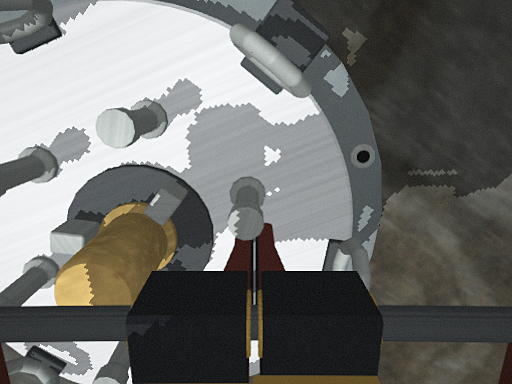

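The wrist view has post_1's head at about (246,223), just ahead of the fingers, and the next post's head at about (115,127). I'll work out the table angle from these before withdrawing.

```bash
cat >> h.py <<'E'
from scipy.spatial.transform import Rotation as Ro
def wristT():
    R=np.eye(4); w,x,y,z=get_ee_rot(); R[:3,:3]=Ro.from_quat([x,y,z,w]).as_matrix(); R[:3,3]=get_tcp_pos()
    return R@camera_info("wrist")["tool_from_camera"]
E
python3 - <<'E'
from h import *
P=onplane(camera_info("wrist"),[(246,223),(115,127)],.089,wristT())[:,:2]-C
print(np.hypot(*P.T),np.degrees(np.arctan2(P[:,1],P[:,0]))-(YAW+90),get_time())
E
```

```text
[0.0645 0.0642] [ 58.9226 119.638 ] 15.9167
```

The table has gone about 59–60°, so it's in the detent. I'll lift off, move to the far side of the knob and look again.

```bash
python3 - <<'E'
from h import *
movel(np.array(get_tcp_pos())+[0,0,.11],v=.15)
a=-131+57+30
move_pose(pol(PIV,.07,a,.17),q(a+180)); print(get_time(),get_joint_pos(),get_tcp_pos())
save("top","pics/t5.png");save("scene","pics/s5.png");save("wrist","pics/w5.png")
E
python3 - <<'E'
import cv2,numpy as np
a=cv2.imread("pics/s5.png")[110:280,190:360];b=cv2.imread("pics/t5.png")[90:260,200:370]
cv2.imwrite("pics/c5.png",np.hstack([cv2.resize(a,(400,400)),cv2.resize(b,(400,400))]))
E
```

```text
18.6083 [ 0.1292  0.53    1.5891  0.0001  1.0229 -2.2441] [0.6509 0.0966 0.1697]
```

View pics/c5.png

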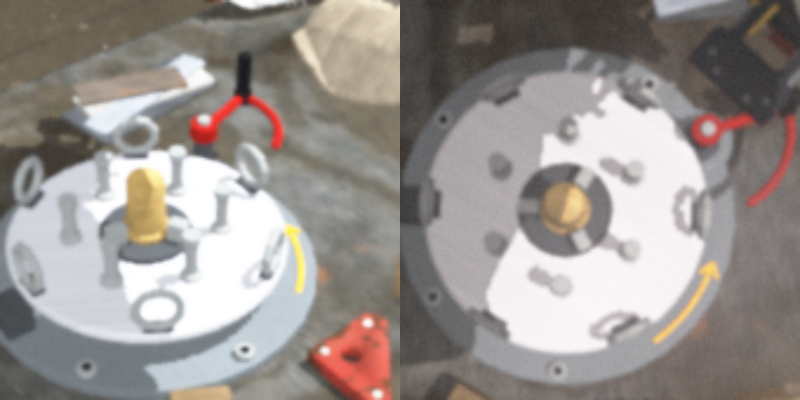

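View pics/w5.png

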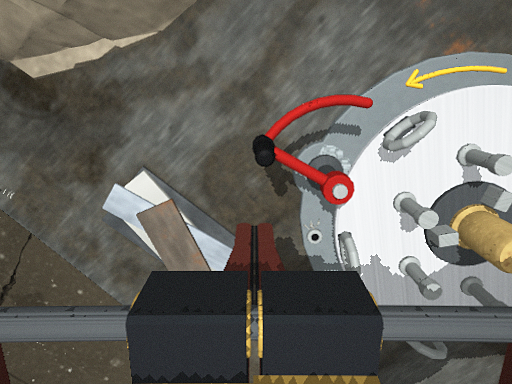

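The table is at rest in the next detent, with an eye at the locking place. The hook is clear and the knob is free ahead of the fingers, at (263,145) in the wrist view. Now I'll push it home until I feel the stop.

```bash
python3 - <<'E'
from h import *
a=-44
print(movel(pol(PIV,.07,a,.083),v=.12,until_force=6))
f0=np.array(get_ft_force())
for a in (-56,-68,-80,-92,-102,-108,-111,-113,-115,-117,-119,-121,-123):
    r=movel(pol(PIV,.07,a,.083),frame=q(a+180),v=.05 if a>-105 else .02,until_force=10 if a>-105 else 6)
    print(a,r,get_time(),get_tcp_pos(),np.array(get_ft_force())-f0)
    if r: break
save("scene","pics/s6.png");save("top","pics/t6.png");save("wrist","pics/w6.png")
E
python3 - <<'E'
import cv2,numpy as np
a=cv2.imread("pics/s6.png")[110:280,190:360];b=cv2.imread("pics/t6.png")[90:260,200:370]
cv2.imwrite("pics/c6.png",np.hstack([cv2.resize(a,(400,400)),cv2.resize(b,(400,400))]))
E
```

```text
False
-56 False 20.075 [0.6405 0.087  0.084 ] [-0.7825  0.0041  0.1246]
-68 False 20.5167 [0.6274 0.0803 0.0833] [-1.1082  0.762  -0.4613]
-80 False 20.9583 [0.6133 0.0762 0.0831] [-1.7626  0.4255 -0.2627]
-92 False 21.4 [0.5986 0.0751 0.0831] [-0.8165  0.4265  0.1161]
-102 False 21.7917 [0.5865 0.0765 0.083 ] [-0.0355 -0.408   0.448 ]
-108 False 22.3083 [0.5793 0.0784 0.083 ] [-0.5273  0.007  -0.9562]
-111 False 22.6417 [0.5755 0.0796 0.083 ] [-0.5191  0.1246  0.4253]
-113 False 22.9167 [0.5733 0.0806 0.083 ] [-1.3867 -0.201   0.1105]
-115 False 23.1917 [0.571  0.0816 0.083 ] [-0.7724 -0.0136 -0.0163]
-117 False 23.4667 [0.5693 0.0825 0.0831] [ 0.3917 -1.7018 -1.6892]
-119 True 23.675 [0.5692 0.0822 0.0831] [ 1.2473 -2.3012 -0.1197]
```

View pics/c6.png

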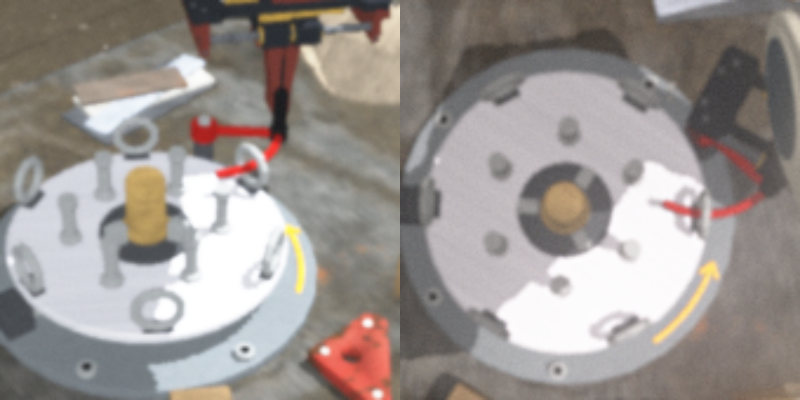

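The stop was felt at about -117°, as predicted for home, and the hook is through the new eye. I'll back away and compare with the starting picture.

```bash
python3 - <<'E'
from h import *
movel(pol(PIV,.07,-100,.083),v=.08); movel(pol(PIV,.085,-90,.25),v=.15)
move_pose([.45,-.2,.3],q(0)); wait(.3)
t=save("top","pics/t7.png");s=save("scene","pics/s7.png"); print(get_time(),get_ft_force(),get_qvel())
t0=cv2.imread("pics/top0.png");s0=cv2.imread("pics/scene0.png")
cr=lambda i:cv2.resize(i,(396,296))
cv2.imwrite("pics/c7.png",np.vstack([np.hstack([cr(t0[110:230,230:390]),cr(t[110:230,230:390])]),np.hstack([cr(s0[125:245,220:380]),cr(s[125:245,220:380])])]))
def red(im):
    h=cv2.cvtColor(im,cv2.COLOR_BGR2HSV); m=((h[...,0]<8)|(h[...,0]>172))&(h[...,1]>150)&(h[...,2]>60)
    return m
for a,b,ro in ((t0,t,(slice(130,200),slice(300,375))),(s0,s,(slice(140,200),slice(260,320))),(t0,t,(slice(255,310),slice(280,330)))):
    A,B=red(a)[ro],red(b)[ro]; print(A.sum(),B.sum(),(A^B).sum(),np.argwhere(A).mean(0),np.argwhere(B).mean(0))
E
```

```text
27.075 [-0.1403  1.5832  0.2735] [-0.0051 -0.0026  0.0023 -0.0019  0.0015  0.0011]
84 20 82 [22.3929 36.2857] [23.8  32.55]
263 259 68 [28.5627 29.7909] [29.3205 28.8958]
0 26 26 [nan nan] [32.0385 12.4615]<stdin>:12: RuntimeWarning: Mean of empty slice.
  ret = um.true_divide(
```

View pics/c7.png

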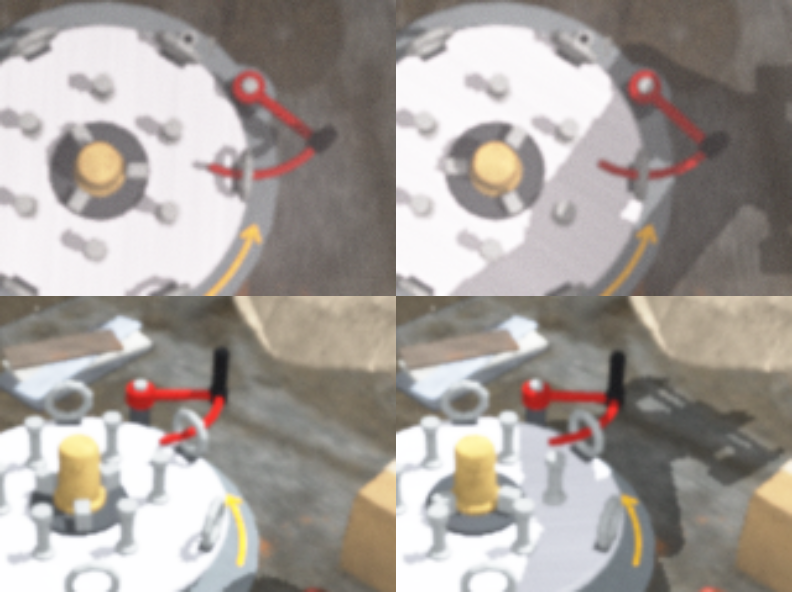

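The hook sits slightly further home than at the start, now against its stop, and passes through the new eye. The jaws have turned 60°. The robot is clear, so I'll hand in.

```bash
python3 - <<'E'
from h import *
job_done(); print(get_time())
E
```

```text
the job is handed in; nothing more can be done
the job is handed in; nothing more can be done
```

The job is done and handed in at about 27 s of the 61 s allowed; `job_done()` gives no verdict. Using shut fingers, I pushed the hook about 1.0 rad out. I then pushed post_1 counterclockwise until the table ran on into the next detent, and swung the hook home until I felt its stop.

**Last checks:**
- **Table:** the wrist view put it 59–60° on from the start. Later pictures show it at rest, with the jaws turned and an eye at the locking place.
- **Hook:** the stop was felt where home was predicted. In the pictures the hook is through the new eye, with its knob and tip about 2 pixels further home than at the start. I take that as it now being fully against the stop, but I did not measure the final angle.
- **Robot:** clear of everything at hand-in.
- **Block and magnet:** my fingers worked only at the table and hook, but I did not confirm numerically that the two stayed put.

**Failed check:** comparing the red areas before and after was no use in the top view, because the arm's shadow changed the colours. That left the magnet comparison without a result. I judged the hook by eye from the side-by-side pictures instead.

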